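# Pack the last wafer roll and snap the airtight wafer box shut

## Robot

A 7-joint arm with a two-finger parallel gripper is mounted at the origin on the work surface; the furniture and walls round the work are solid. World frame = base frame: x ahead of the robot, y to its left, z up, the work surface at z = 0. Lengths are in m, angles in rad, forces in N, time in s.
With the tool pointing down it reaches from about 0.425 to 0.875 m from the base axis. Payload 4.7 kg.
Tool frame: the origin (TCP) lies midway between the tips of the shut fingers; the grasp point (between the pads) lies 19 mm behind it; z points along the fingers, y is the line along which they close (so a half turn about z gives the same grasp; the last joint's range is limited). The gripper opens to 87 mm and grips with 3 to 60 N. Pads are 19 mm wide; open, the fingers measure 117 mm over their backs; the gripper's body (75 mm by 190 mm) begins 51 mm behind the grasp point.
Start: joints at [-1.147, 0.321, -0.07, 1.45, 0.023, 1.371, -0.057], TCP at [0.259, 0.596, 0.223] pointing down, gripper open.
Joint ranges: [-2.86, 2.86], [-0.3, 2.09], [-1.38, 1.24], [0.06, 2.45], [-1.56, 4.7], [0.09, 2.05], [-2.69, 2.69]. Speed limits (rad/s): [2.57, 2.57, 3.14, 3.14, 3.14, 3.14, 3.14].

## Interface

Orientations are given as a rotation vector (axis times angle).
In Python, from bench import ctrl gives the robot as it stands. The module is installed in compiled form; this text tells all that it offers.
- The arm moves only by the shell command python3 -m handwheel 'ROWS' [FORCE]. ROWS is JSON, a list of rows, each a list of 7 numbers: the finger opening in m, from 0 to 0.087, then the shift along the tool's x, y, z in m, then the turn, a rotation vector about the tool's x, y, z in degrees. A call has 1 to 12 rows; each row shifts and turns the commanded pose from where the row before left it, along the tool's axes as they then stand; what a row does not reach is not made up. A row lasts 1/8 s, in which the tool goes at most 62.5 mm and 10.7 degrees, less where a joint would pass 70% of its speed; a pose out of reach is approached as far as the arm can. A call is refused whole if a number of a shift passes 0.0625 or a number of a turn 10.7, either way. A call with a gripper value outside its range is refused whole. The fingers move at their own pace and stop on an object; FORCE is the grip in N (left out, the last holds). Time passes only in rows, so rows that do not move let the fingers close. It gives the time, the measured TCP pose, the force, the opening and the grip force at its end, in the units of the state.
- ctrl.get_state(): the state, without advancing time (a new reading comes with each control period).
- ctrl.get_image(name): name is "scene" or "top" or "wrist"; returns (picture, depth): 400x640x3 uint8, blue, green, red; 400x640 float32, m along the optical axis (not along the pixel's ray), 0 where there is no reading.
- ctrl.camera_info(name): a dict with "intrinsics" (3x3 intrinsics, pixels), "R" (3x3) and "t" (3): a world point X has camera coordinates R X + t. Camera axes: x right, y down, z forward; pixel columns grow to the right and rows downward; lengths in m; the calibration is good to about 2 mm. A picture is of the moment at which its call begins: read the wrist's pose just before it. camera_info takes no time and is no camera call; for the wrist camera it gives the pose at the moment of the call.
- ctrl.close_job(): hands the job in; it is judged then, once.
The state is a dict: "time": time; "joint_positions": joint angles; "qd": joint speeds; "joint_torque": joint torques, N m; "position": TCP position; "tool_rot": TCP orientation; "ft_force": force on the tool from outside, world axes, zero at the start; "torque": the same for the moment, N m; "grip_width": opening from 0.0 (shut) to 1.0 (fully open); "grip_force": force on a finger pad.
Only numpy, scipy, OpenCV 4.12 (cv2) and the standard library are available. Lean on these libraries where they do the work, as an engineer would, in place of code of your own. Each camera call takes 0.05 s, during which the arm holds its last target. There are 200 camera calls.

## Task

Lay the loose wafer roll from its wooden rest into the empty middle cradle of the steel wafer box, holding it lightly because it is brittle. Then push the open lid over past upright and let go of it, so that it drops by its own weight until it rests on its rubber seal; after that press gently on the front lip, only as hard as it takes for the lock to snap and hold the lid down. Leave the two wafers in the box and the other things on the table as they are.

Things in the scene. Friction and masses are not known exactly. Their poses are not given: they have to be found in the camera images.
- wafer: The loose brown wafer roll to be packed: a thin brittle tube, 130 mm long, 38 mm thick, 16 g, lying on a wooden rest. x runs along the tube. Origin at mid length on the tube's surface (the underside as built; it may have rolled). Crushed above about 20 N of finger force.
- wafer_mid (a point): Centre of the loose wafer roll, on the tube's axis at mid length: 19 mm above what it lies on (29 mm above the table at the start).
- rest: Fixed wooden board the loose wafer lies on, 150 x 74 x 10 mm, origin under its centre, x along the wafer; two beads, 16 mm above the table, stand 15.5 mm either side of the middle and keep the wafer from rolling.
- wafer_box: Heavy fixed box of bright sheet steel, 160 (x) x 210 (y) mm, rim 66 mm high, wall 3 mm. Origin: centre of the underside. Front (-x): black lock with red button; lid hinged at the rear (+x). In it a white rack: cradles along x at y = -64, 0, +64 mm, floor 10 mm above the table, ribs 6.5 mm high at 15.5 mm either side of each cradle's middle. Outer cradles hold a wafer, the middle one is empty.
- gap (a point): Middle of the empty cradle's floor, 10 mm above the table, at the centre of the box; x along the cradle. A wafer lying there has its centre 19 mm above this point.
- lid (a joint): Angle of the steel lid, rad: 0 level, 1.57 upright, 1.82 leaning back on its open stop; it starts open and may sink back to that stop. About 0.42 kg, hinge stiff and damped: it falls by itself only from about 1.4 on and takes 2 to 3 s. Dropped, it rests unlocked at about 0.044 on the springy rubber seal and returns there if pressed too little; locked and released it stays between -0.01 and 0.025.
- lid_hinge (a point): Middle of the hinge axis, 72 mm above the table, 86.5 mm behind the centre of the box; the axis runs along the y of wafer_box. The lock on the front wall, under the lip, hangs on screws in slots and was set by hand: the height at which it snaps and its bottom differ by up to 3 mm either way from box to box and are not measured.
- lid_press (a point): Point on top of the lid's front lip, above the lock, moving with the lid, 186 mm from the hinge axis; 80 mm above the table at angle 0, 88 mm when resting on the seal. Lid 222 mm wide; panel ends 180 mm from the hinge, lip (56 mm wide) at 200 mm. Pressed here the seal resists with 2 N, rising to 6 to 10 N where the lock snaps; 1.5 mm lower is a hard bottom. Over 25 N bends the lip.
- wafer_left: Wafer roll already in the box, cradle at y = +64 mm; 129 x 38 mm. Leave it there.
- wafer_right: Wafer roll already in the box, cradle at y = -64 mm; 130 x 38 mm. Leave it there.
- sugar_dredger: Steel sugar shaker standing on the table, 70 mm across, 116 mm high, origin under its centre. Bystander.
- tally_counter: Small grey hand counter on the table, 54 x 67 x 26 mm, origin under its centre. Bystander.
- tape_dispenser: Blue tape dispenser with a red roll, 41 x 169 x 88 mm, origin under its centre. Bystander.

How it is judged:
On the way, in this order (a step that is already met when the one before it is completed fails the run):
1. the wafer roll lies in the middle cradle of the box, let go (x of wafer_mid in the frame of wafer_box between -0.012 and 0.012 m and y of wafer_mid in the frame of wafer_box between -0.006 and 0.006 m and z of wafer_mid in the frame of wafer_box between 0.022 and 0.035 m and angle between the x axis of wafer and the x axis of wafer_box, either way round below 0.12 rad and contact force between the fingers and wafer below 0.2 N and value of joint lid above 1 rad), for 0.2 s.
2. the lid, pushed past upright, is falling by its own weight with nothing touching it (value of joint lid between 0.35 and 1.3 rad and velocity of joint lid below -0.1 rad/s and contact force between each of the fingers, the arm and lid below 0.3 N), for 0.1 s.
3. the lid has come to rest on its seal, not yet pressed (value of joint lid between 0.036 and 0.1 rad and velocity of joint lid above -0.05 rad/s and contact force between each of the fingers, the arm and lid below 0.3 N), for 0.2 s.
At the end, for the whole second after the job is handed in: The lid is locked (it stays below 0.033 rad by itself, against the spring of the seal) and untouched, the wafer roll lies in the middle cradle (centre within 12 mm along and 6 mm across it, on its floor, in line within 0.12 rad), and the two other wafers lie in their own cradles (within 10 mm) (x of wafer_mid in the frame of wafer_box between -0.012 and 0.012 m and y of wafer_mid in the frame of wafer_box between -0.006 and 0.006 m and z of wafer_mid in the frame of wafer_box between 0.022 and 0.035 m and angle between the x axis of wafer and the x axis of wafer_box, either way round below 0.12 rad and value of joint lid below 0.033 rad and contact force between each of the fingers, the arm and lid below 0.3 N and y of wafer_left in the frame of wafer_box between 0.054 and 0.074 m and y of wafer_right in the frame of wafer_box between -0.074 and -0.054 m).
It fails at once if the lid is pushed or pressed with more than 25 N (contact force between any of the fingers, the arm and lid above 25 N).
It fails at once if a wafer is squeezed with more than 20 N (contact force between the fingers and wafer above 20 N or contact force between the fingers and wafer_left above 20 N or contact force between the fingers and wafer_right above 20 N).
It fails at once if a wafer in the box is shifted by more than 15 mm (distance of any of wafer_left, wafer_right from where it was at the start of the episode above 0.015 m).
It fails at once if a bystander is shifted by more than 20 mm (distance of any of sugar_dredger, tally_counter, tape_dispenser from where it was at the start of the episode above 0.02 m).
It also fails if it takes over 69 s, if anything falls off the work surface, if the arm or the gripper's body presses on something with over 40 N, if the wrist force passes 120 N, or if a joint passes its speed limit or range.

## Working session

There is one attempt and no reset: what is moved stays moved. The work goes in short steps, Python scripts to look and compute and a shell command to move; the robot and the scene stay as the last step left them, time stands still between calls to the robot, and variables do not carry over. Pictures are saved under pics/ and viewed, at most 10 in all, crops included, and the job is handed in when it is done.

```bash
mkdir -p pics; cat > h.py <<'E'
import numpy as np,cv2
from bench import ctrl
def grab(n,save=None):
    info=ctrl.camera_info(n); im,d=ctrl.get_image(n)
    if save: cv2.imwrite('pics/'+save,im)
    np.savez('/tmp/'+n+'.npz',im=im,d=d,K=info['intrinsics'],R=info['R'],t=info['t'])
    return im,d,info
def load(n): 
    z=np.load('/tmp/'+n+'.npz'); return z['im'],z['d'],dict(intrinsics=z['K'],R=z['R'],t=z['t'])
def cloud(d,info):
    K,R,t=[np.array(info[k]) for k in('intrinsics','R','t')]
    v,u=np.mgrid[:d.shape[0],:d.shape[1]]
    c=np.stack([(u-K[0,2])/K[0,0]*d,(v-K[1,2])/K[1,1]*d,d],-1)
    return (c-t)@R
def ray(px,info,z):
    K,R,t=[np.array(info[k]) for k in('intrinsics','R','t')]
    px=np.atleast_2d(px).astype(float); r=np.c_[px,np.ones(len(px))]@np.linalg.inv(K).T@R
    o=-R.T@t; return o+r*((z-o[2])/r[:,2])[:,None]
E
python3 - <<'E'
from h import *
for n in('scene','top'):
    im,d,i=grab(n,n+'0.png'); print(n,-np.array(i['R']).T@i['t'])
s=ctrl.get_state(); print(s)
E
```

```text
scene [ 0.94717487 -0.04421438  0.90136104]
top [ 0.39045473 -0.03661462  1.47049075]
{'time': 0.1, 'joint_positions': array([-1.14689372,  0.32172769, -0.07007267,  1.45154234,  0.02258645,
        1.37078324, -0.05690866]), 'qd': array([-0.00035102, -0.00095877, -0.00069978, -0.00128898, -0.00047846,
       -0.00197208, -0.00055345]), 'joint_torque': array([-2.14745492e-04, -4.92576313e+01, -4.05812413e-01, -3.13398206e+01,
       -6.40789862e-02,  3.94539919e-02,  6.11350151e-05]), 'position': array([0.25883182, 0.59571488, 0.22158989]), 'tool_rot': array([-6.39161147e-01, -3.07562056e+00,  2.59783204e-03]), 'ft_force': array([-0.70631807, -0.4120364 , -0.12427119]), 'torque': array([ 0.03495016,  0.02519137, -0.0129738 ]), 'grip_force': 0.0, 'grip_width': 1.0011383722405802}
```

View pics/top0.png

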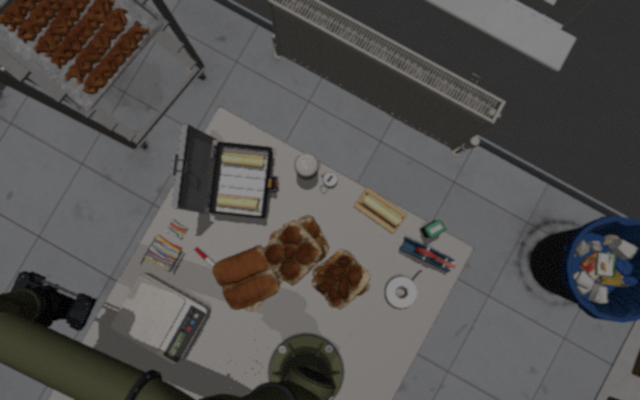

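View pics/scene0.png

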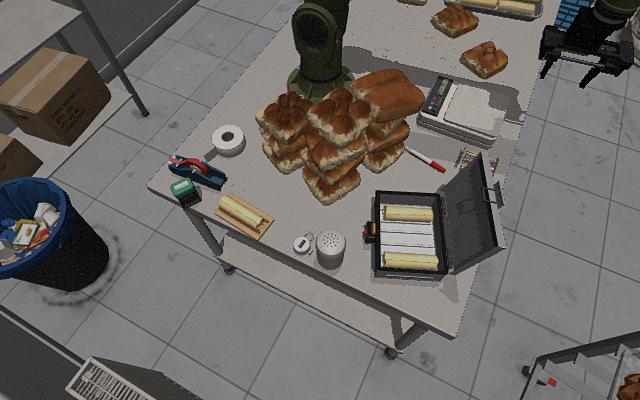

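The top view shows the box at about (242,180) with its lid open to the left, the loose wafer on its rest at (380,209), the dredger at (306,165), the counter at (330,179) and a bread pile at (290,265). The scene view shows the box at (410,235), the wafer at (245,213) and the lock at (370,232).

```bash
python3 - <<'E'
from h import *
for n,rois in(('top',dict(w=(350,185,415,235),L=(215,145,270,170),R=(215,190,270,214))),('scene',dict(w=(212,190,275,240),L=(378,202,440,225),R=(378,248,445,274)))):
    im,d,i=load(n); P=cloud(d,i); hsv=cv2.cvtColor(im,cv2.COLOR_BGR2HSV)
    for k,(a,b,c,e) in rois.items():
        m=np.zeros(d.shape,bool); m[b:e,a:c]=1
        h=P[...,2]
        mm=m&(hsv[...,1]>50)&(hsv[...,0]>12)&(hsv[...,0]<35)&(h>.022)&(h<.06)
        q=P[mm]; 
        (cx,cy),(w,hh),ang=cv2.minAreaRect(q[:,:2].astype(np.float32))
        ev=np.linalg.svd(q[:,:2]-q[:,:2].mean(0),full_matrices=False)[2][0]
        print(n,k,len(q),'c',round(cx,4),round(cy,4),'size',round(w,3),round(hh,3),round(ang,1),'pca',np.degrees(np.arctan2(ev[1],ev[0])).round(1),'zmax',np.percentile(h[mm],[5,95]).round(3))
    # steel rim: points z .06-.072 near box
    lo=P[...,2]; 
    bx=(slice(140,225),slice(205,280)) if n=='top' else (slice(185,285),slice(360,470))
    q=P[bx].reshape(-1,3); 
    for zr in((.060,.071),):
        s=q[(q[:,2]>zr[0])&(q[:,2]<zr[1])]; 
        (cx,cy),(w,hh),ang=cv2.minAreaRect(s[:,:2].astype(np.float32)); print(n,'rim',len(s),cx,cy,w,hh,ang)
for n,rois in(('top',dict(dred=(292,150,320,182),cnt=(320,170,340,190))),('scene',dict(dred=(314,230,348,268),cnt=(291,230,315,256)))):
    im,d,i=load(n);P=cloud(d,i)
    for k,(a,b,c,e) in rois.items():
        q=P[b:e,a:c].reshape(-1,3);q=q[q[:,2]>.015];print(n,k,np.percentile(q,[3,50,97],0).round(3).tolist())
# max height of bread
P=cloud(load('scene')[1],load('scene')[2]);q=P[65:205,255:415].reshape(-1,3);q=q[(q[:,2]>.03)&(q[:,2]<.3)]
print('bread',q.min(0),q.max(0))
im,d,i=load('scene');cv2.imwrite('pics/crop.png',cv2.resize(im[140:300,190:520],None,fx=2.4,fy=2.4,interpolation=cv2.INTER_CUBIC))
E
```

```text
top w 474 c 0.4838 -0.2325 size 0.127 0.04 55.4 pca -125.0 zmax [0.032 0.05 ]
top L 467 c 0.6426 0.1864 size 0.127 0.037 82.9 pca -96.6 zmax [0.032 0.05 ]
top R 431 c 0.5131 0.1867 size 0.049 0.153 2.6 pca -96.6 zmax [0.033 0.049]
top rim 329 0.5765761137008667 0.18412330746650696 0.18327979743480682 0.21505290269851685 83.2388916015625
scene w 611 c 0.4865 -0.2365 size 0.128 0.036 54.0 pca 54.4 zmax [0.03  0.046]
scene L 619 c 0.5163 0.2035 size 0.133 0.037 82.5 pca 82.9 zmax [0.028 0.046]
scene R 768 c 0.6437 0.1876 size 0.136 0.036 83.3 pca 83.4 zmax [0.029 0.047]
scene rim 750 0.576346218585968 0.18555547297000885 0.18103787302970886 0.21538002789020538 83.3690185546875
top dred [[0.58, -0.037, 0.035], [0.607, -0.009, 0.111], [0.642, 0.023, 0.119]]
top cnt [[0.56, -0.098, 0.017], [0.58, -0.077, 0.025], [0.599, -0.056, 0.032]]
scene dred [[0.59, -0.043, 0.025], [0.629, -0.013, 0.107], [0.647, 0.019, 0.116]]
scene cnt [[0.562, -0.099, 0.016], [0.583, -0.081, 0.024], [0.602, -0.057, 0.027]]
bread [-0.00608026 -0.18743172  0.03003277] [0.50542258 0.2220985  0.29517304]
```

View pics/crop.png

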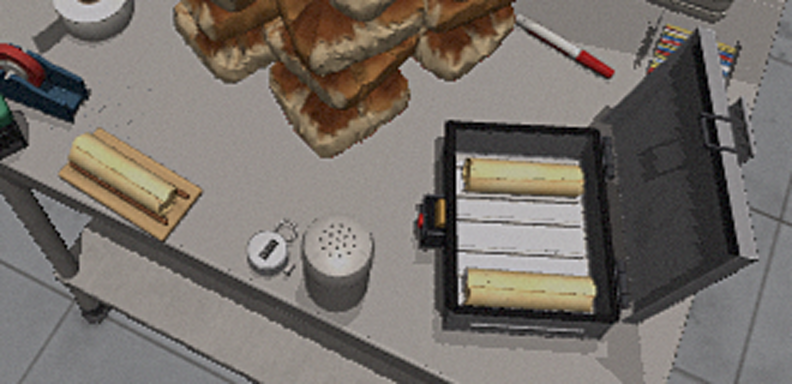

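The crop shows the box rim with the empty middle cradle at (520,235), the lock at (432,222), the lid leaning back on the right, and the wafer on its rest at (125,175). I'll refine the box frame and set up a pose-difference helper.

```bash
cat >> h.py <<'E'
from scipy.spatial.transform import Rotation as Ro
def diff(x,y,z,yaw,tilt=0):
    s=ctrl.get_state(); R=Ro.from_rotvec(s['tool_rot'])
    c,sn=np.cos(np.radians(yaw)),np.sin(np.radians(yaw))
    D=Ro.from_matrix(np.array([[c,sn,0],[sn,-c,0],[0,0,-1]]))
    print('shift mm',(R.inv().apply(np.array([x,y,z])-s['position'])*1000).round(1),'turn deg',np.degrees((R.inv()*D).as_rotvec()).round(1),'t',s['time'])
E
python3 - <<'E'
from h import *
th=np.radians(83.3);ex=np.array([np.cos(th),np.sin(th)]);ey=np.array([-ex[1],ex[0]])
for n in('top','scene'):
    im,d,i=load(n);P=cloud(d,i).reshape(-1,3)
    rel=P[:,:2]-[.577,.19];a=rel@ex;b=rel@ey;z=P[:,2]
    m=(z>.061)&(z<.07)&(abs(a)<.12)&(abs(b)<.13)
    f=lambda v,q:np.percentile(v,q).round(4)
    for nm,mm,v in(('front',m&(abs(b)<.09)&(abs(b)>.035)&(a<-.04),a),('rear',m&(abs(b)<.09)&(a>.04)&(a<.095),a),('left',m&(abs(a)<.06)&(b>.06),b),('right',m&(abs(a)<.06)&(b<-.06),b)):
        print(n,nm,mm.sum(),f(v[mm],[3,25,50,75,97]) if mm.sum() else '')
    # lid points: in box x-z
    m=(z>.1)&(z<.3)&(a>.05)&(a<.25)&(abs(b)<.1); 
    for lo in np.arange(.1,.28,.03):
        k=m&(z>lo)&(z<lo+.03); print('lid',lo.round(2),k.sum(),np.median(a[k]).round(3) if k.any() else '')
    for nm,mm in(('L',(b>.03)),('R',b<-.03)):
        k=mm&(abs(b)<.1)&(abs(a)<.07)&(z>.036)&(z<.055); print(nm,f(b[k],[3,50,97]),f(a[k],[1,50,99]))
    k=(P[:,0]>.2)&(P[:,0]<.56)&(P[:,1]>-.25)&(P[:,1]<.06)&(z<.3);print('bread z',f(z[k],[90,97,99,99.9]))
diff(.259,.596,.42,156)
diff(.485,-.2345,.02,54.6)
E
```

```text
top front 7 [-0.0848 -0.0834 -0.0739 -0.0735 -0.0732]
top rear 84 [0.0737 0.0748 0.0767 0.0788 0.0821]
top left 58 [0.0995 0.1009 0.1029 0.1056 0.1072]
top right 45 [-0.1073 -0.1059 -0.1034 -0.1015 -0.1   ]
lid 0.1 367 0.102
lid 0.13 393 0.109
lid 0.16 420 0.117
lid 0.19 304 0.123
lid 0.22 540 0.126
lid 0.25 193 0.134
lid 0.28 0 
L [0.048  0.0635 0.0799] [-0.0532  0.0003  0.0636]
R [-0.0809 -0.0642 -0.0493] [-0.0581  0.0018  0.0652]
bread z [0.2688 0.2841 0.2881 0.2936]
scene front 24 [-0.0888 -0.0886 -0.0885 -0.0878 -0.0768]
scene rear 189 [0.07   0.071  0.0727 0.0747 0.0787]
scene left 120 [0.0994 0.1008 0.1022 0.104  0.1067]
scene right 152 [-0.1071 -0.1058 -0.1043 -0.1018 -0.0996]
lid 0.1 630 0.099
lid 0.13 693 0.106
lid 0.16 759 0.114
lid 0.19 648 0.121
lid 0.22 1028 0.121
lid 0.25 202 0.134
lid 0.28 0 
L [0.0476 0.0596 0.0768] [-0.0569 -0.0003  0.0606]
R [-0.0809 -0.0679 -0.0509] [-0.0617 -0.0022  0.0608]
bread z [0.2556 0.2798 0.2853 0.2905]
shift mm [-1.000e-01 -0.000e+00 -1.984e+02] turn deg [-0.1  0.   0.5] t 0.1
shift mm [-538.2 -671.   202.8] turn deg [-1.000e-01  1.000e-01  1.019e+02] t 0.1
```

```bash
python3 -m handwheel '[[0.07,0,0,-0.05,0,0,0],[0.07,0,0,-0.05,0,0,0],[0.07,0,0,-0.05,0,0,0],[0.07,0,0,-0.05,0,0,0],[0.07,0,0,0,0,0,0]]' 4; python3 -c "
from h import *
diff(.52,.33,.42,156); diff(.6,0,.42,156)"
```

```text
time: 0.72
position: [0.2593, 0.5973, 0.4273]
tool_rot: [0.639, 3.075, 0.012]
ft_force: [-0.2, 0.4, -0.6]
grip_width: 0.805
grip_force: 0.0
shift mm [-345.6 -141.4    6.1] turn deg [ 0.5 -0.   0.5] t 0.725
shift mm [-550.4 -412.2    3.8] turn deg [ 0.5 -0.   0.5] t 0.725
```

```bash
python3 -m handwheel '[[0.07,-0.049,-0.02,0,0,0,0],[0.07,-0.049,-0.02,0,0,0,0],[0.07,-0.049,-0.02,0,0,0,0],[0.07,-0.049,-0.02,0,0,0,0],[0.07,-0.049,-0.02,0,0,0,0],[0.07,-0.049,-0.02,0,0,0,0],[0.07,-0.049,-0.02,0,0,0,0],[0.07,0,0,0,0,0,0]]'; python3 -m handwheel '[[0.07,0,0,0,0,0,10.2],[0.07,0,0,0,0,0,10.2],[0.07,0,0,0,0,0,10.2],[0.07,0,0,0,0,0,10.2],[0.07,0,0,0,0,0,10.2],[0.07,0,0,0,0,0,10.2],[0.07,0,0,0,0,0,10.2],[0.07,0,0,0,0,0,10.2],[0.07,0,0,0,0,0,10.2],[0.07,0,0,0,0,0,10.2],[0.07,0,0,0,0,0,0]]'; python3 -c "
from h import *
diff(.485,-.2345,.3,54.5)"
```

```text
time: 1.72
position: [0.5212, 0.3256, 0.4207]
tool_rot: [0.654, 3.072, -0.006]
ft_force: [-0.3, 0.1, 0.6]
grip_width: 0.81
grip_force: 0.0
time: 3.1
position: [0.5169, 0.3319, 0.4213]
tool_rot: [-2.79, -1.443, 0.003]
ft_force: [1.2, -0.4, -0.5]
grip_width: 0.805
grip_force: 0.0
shift mm [-480.5  301.3  121.8] turn deg [-0.1  0.1  0.2] t 3.1
```

```bash
python3 -m handwheel '[[0.07,-0.048,0.03,0,0,0,0],[0.07,-0.048,0.03,0,0,0,0],[0.07,-0.048,0.03,0,0,0,0],[0.07,-0.048,0.03,0,0,0,0],[0.07,-0.048,0.03,0,0,0,0],[0.07,-0.048,0.03,0,0,0,0],[0.07,-0.048,0.03,0,0,0,0],[0.07,-0.048,0.03,0,0,0,0],[0.07,-0.048,0.03,0,0,0,0],[0.07,-0.048,0.03,0,0,0,0],[0.07,0,0,0,0,0,0],[0.07,0,0,0,0,0,0]]';  python3 -m handwheel '[[0.07,0,0,0.05,0,0,0],[0.07,0,0,0.05,0,0,0],[0.07,0,0,0.05,0,0,0],[0.07,0,0,0.05,0,0,0],[0.07,0,0,0,0,0,0]]'; python3 - <<'E'
from h import *
im,d,i=grab('wrist','wr1.png');P=cloud(d,i);hsv=cv2.cvtColor(im,cv2.COLOR_BGR2HSV);z=P[...,2]
m=(hsv[...,1]>50)&(z>.028)&(z<.06)&(abs(P[...,0]-.485)<.09)&(abs(P[...,1]+.235)<.09)
q=P[m];print(m.sum(),cv2.minAreaRect(q[:,:2].astype(np.float32)),np.percentile(z[m],[5,50,99]))
diff(.485,-.2345,.02,54.5)
E
```

```text
time: 4.6
position: [0.4837, -0.2329, 0.422]
tool_rot: [-2.79, -1.442, 0.0]
ft_force: [0.3, 0.8, -0.3]
grip_width: 0.808
grip_force: 0.0
time: 5.22
position: [0.4817, -0.2304, 0.2192]
tool_rot: [-2.784, -1.443, 0.008]
ft_force: [-0.1, 0.5, 0.3]
grip_width: 0.801
grip_force: 0.0
2941 ((0.46768033504486084, -0.2583385705947876), (0.18553504347801208, 0.04639239236712456), 48.894283294677734) [0.03487942 0.04451934 0.04894489]
shift mm [ -1.3   3.3 202.1] turn deg [-0.1  0.   0.2] t 5.275
```

View pics/wr1.png

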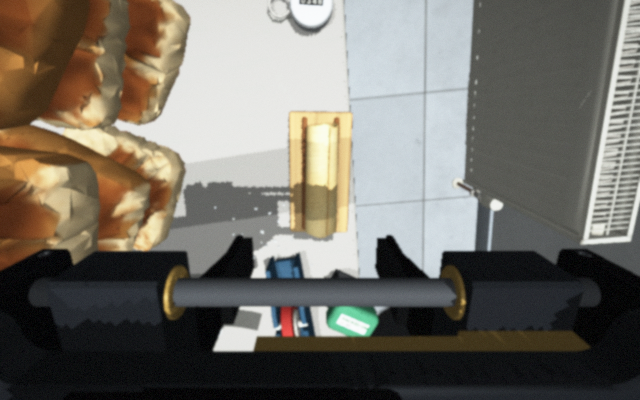

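The wrist view shows the wafer upright at u≈320, v 122–238, midway between the finger tips (u≈245 and 390). It looks well aligned; I'll measure again within that region.

```bash
python3 - <<'E'
from h import *
im,d,i=load('wrist');P=cloud(d,i);z=P[...,2]
m=np.zeros(z.shape,bool);m[105:242,292:350]=1;m&=(z>.030)&(z<.06)
q=P[m];th=np.radians(54.5);ex=np.array([np.cos(th),np.sin(th)]);ey=np.array([-ex[1],ex[0]])
a=q[:,:2]@ex;b=q[:,:2]@ey
for lo,hi in((0,.33),(.33,.66),(.66,1)):
    A=a.min()+(a.max()-a.min())*np.array([lo,hi]);k=(a>A[0])&(a<=A[1]);print(np.percentile(b[k],[2,50,98]).round(4))
print(np.percentile(a,[1,99]),np.percentile(q[:,2],[50,99]))
ac=np.percentile(a,[1,99]).mean();bc=np.percentile(b,[2,98]).mean();c=ac*ex+bc*ey;print(c)
diff(*c,.02,54.5)
E
```

```text
[-0.5501 -0.5323 -0.5149]
[-0.5501 -0.5321 -0.515 ]
[-0.5494 -0.5325 -0.5162]
[0.02824904 0.15104634] [0.04491539 0.04890319]
[ 0.48548779 -0.23617841]
shift mm [ -2.4   4.7 202.1] turn deg [-0.1  0.   0.2] t 5.275
```

```bash
python3 -m handwheel '[[0.07,-0.0025,0.0045,0.04,0,0,0],[0.07,0,0,0.05,0,0,0],[0.07,0,0,0.05,0,0,0],[0.07,0,0,0.04,0,0,0],[0.07,0,0,0.01,0,0,0],[0.07,0,0,0.008,0,0,0],[0.07,0,0,0,0,0,0],[0.07,0,0,0,0,0,0]]' 4; python3 -c "
from h import *
diff(.4855,-.236,.02,54.5)"
```

```text
time: 6.28
position: [0.487, -0.2389, 0.026]
tool_rot: [2.791, 1.439, 0.003]
ft_force: [-1.0, -0.2, -0.7]
grip_width: 0.804
grip_force: 0.0
shift mm [ 1.5 -2.9  6. ] turn deg [ 0.1 -0.1  0. ] t 6.275
```

```bash
python3 -m handwheel '[[0.07,0.001,-0.0015,0.005,0,0,0],[0.07,0,0,0,0,0,0]]' 4;python3 -m handwheel '[[0.055,0,0,0,0,0,0],[0.045,0,0,0,0,0,0],[0.03,0,0,0,0,0,0],[0.03,0,0,0,0,0,0],[0.03,0,0,0,0,0,0],[0.03,0,0,0,0,0,0]]' 4
```

```text
time: 6.52
position: [0.4849, -0.2364, 0.0194]
tool_rot: [-2.792, -1.439, 0.0]
ft_force: [-0.2, 0.2, -0.3]
grip_width: 0.804
grip_force: 0.0
time: 7.28
position: [0.4851, -0.2369, 0.0196]
tool_rot: [2.793, 1.439, 0.0]
ft_force: [0.0, -0.2, -0.0]
grip_width: 0.416
grip_force: 4.0
```

```bash
python3 -m handwheel '[[0.03,0,0,-0.02,0,0,0],[0.03,0,0,-0.03,0,0,0],[0.03,0,0,-0.05,0,0,0],[0.03,0,0,-0.06,0,0,0],[0.03,0,0,-0.06,0,0,0],[0.03,0,0,-0.06,0,0,0],[0.03,0,0,-0.06,0,0,0],[0.03,0,0,-0.04,0,0,0],[0.03,0,0,0,0,0,0]]' 4; python3 -c "
from h import *
s=ctrl.get_state();i=ctrl.camera_info('wrist');c=-np.array(i['R']).T@i['t']
print('cam in tool',Ro.from_rotvec(s['tool_rot']).inv().apply(c-s['position']),s['joint_positions'])
diff(.578,.189,.4,83.3)"
```

```text
time: 8.4
position: [0.4856, -0.2383, 0.404]
tool_rot: [2.789, 1.435, 0.009]
ft_force: [0.1, -0.2, -0.2]
grip_width: 0.42
grip_force: 4.0
cam in tool [ 0.07950332 -0.00071604 -0.16356914] [-0.39065529  0.05348823  0.84802152  1.42663992 -0.04192096  1.67232611
 -0.16851946]
shift mm [ 401.3 -173.4    3.9] turn deg [  0.4  -0.1 -28.9] t 8.4
```

```bash
python3 -m handwheel '[[0.03,0.04,-0.017,0,0,0,0],[0.03,0.045,-0.02,0,0,0,0],[0.03,0.045,-0.02,0,0,0,0],[0.03,0.045,-0.02,0,0,0,0],[0.03,0.045,-0.02,0,0,0,0],[0.03,0.045,-0.02,0,0,0,0],[0.03,0.045,-0.02,0,0,0,0],[0.03,0.045,-0.02,0,0,0,0],[0.03,0.045,-0.017,0,0,0,0]]' 4;python3 -m handwheel '[[0.03,0,0,0,0,0,-9.6],[0.03,0,0,0,0,0,-9.6],[0.03,0,0,0,0,0,-9.6],[0.03,0,0,0.04,0,0,0],[0.03,0,0,0.05,0,0,0],[0.03,0,0,0.05,0,0,0],[0.03,0,0,0,0,0,0],[0.03,0,0,0,0,0,0]]' 4; python3 - <<'E'
from h import *
im,d,i=grab('wrist','wr2.png');print(ctrl.get_state()['joint_positions'])
diff(.578,.185,.02,83.3)
E
```

```text
time: 9.52
position: [0.5751, 0.191, 0.3993]
tool_rot: [-2.793, -1.438, 0.001]
ft_force: [0.7, 0.3, 0.2]
grip_width: 0.418
grip_force: 4.0
time: 10.52
position: [0.5763, 0.1899, 0.2617]
tool_rot: [2.347, 2.087, 0.003]
ft_force: [0.2, 0.7, 0.8]
grip_width: 0.422
grip_force: 4.0
[-0.74091455  0.21847587  0.45029204  1.52295258 -0.09584885  1.41791119
 -0.40253938]
shift mm [ -5.4   0.9 242.4] turn deg [ 0.2 -0.1  0. ] t 10.575
```

View pics/wr2.png

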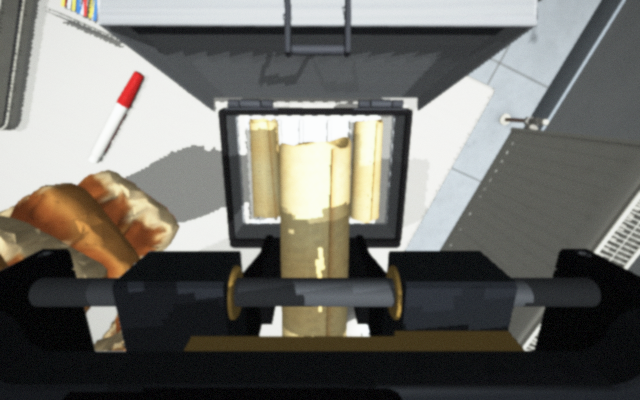

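The view shows the held wafer between the in-box wafers (263,170) and (367,170), with the box rim at about (220–410, 108–245) and the lid's top edge at v≈25. I'll fit the rim from depth.

```bash
python3 - <<'E'
from h import *
im,d,i=load('wrist');P=cloud(d,i).reshape(-1,3);z=P[:,2]
print(ray([[219,110],[411,110],[407,245],[231,245]],i,.066).round(4).tolist())
th=np.radians(83.3);ex=np.array([np.cos(th),np.sin(th)]);ey=np.array([-ex[1],ex[0]])
rel=P[:,:2]-[.577,.19];a=rel@ex;b=rel@ey
f=lambda v:np.percentile(v,[3,25,50,75,97]).round(4)
m=(z>.06)&(z<.072)&(abs(a)<.12)&(abs(b)<.13)
for nm,mm,v in(('front',m&(abs(b)<.09)&(abs(b)>.05)&(a<-.04),a),('rear',m&(abs(b)<.09)&(a>.05)&(a<.1),a)): print(nm,mm.sum(),f(v[mm]) if mm.any() else '')
for lo in(-.06,0.0,.03):
  k=m&(a>lo)&(a<lo+.03);print('L',f(b[k&(b>.06)]),'R',f(b[k&(b<-.06)]))
for nm,mm in(('L',(b>.03)),('R',b<-.03)):
    k=mm&(abs(b)<.09)&(abs(a)<.07)&(z>.036)&(z<.055); print(nm,f(b[k]),f(a[k]))
k=(z>.1)&(a>.07)&(a<.2)&(abs(b)<.1)
for lo in np.arange(.1,.28,.03): kk=k&(z>lo)&(z<lo+.03);print('lid',lo.round(2),f(a[kk]) if kk.any() else '')
print(ctrl.get_state()['position'])
E
```

```text
[[0.4806, 0.2777, 0.066], [0.6915, 0.2528, 0.066], [0.6821, 0.0896, 0.066], [0.4622, 0.1158, 0.066]]
front 35 [-0.0799 -0.0771 -0.0768 -0.0766 -0.0764]
rear 922 [0.0705 0.0727 0.0738 0.0758 0.0779]
L [0.099  0.1002 0.1019 0.1043 0.1063] R [-0.107  -0.105  -0.1026 -0.1008 -0.0999]
L [0.0989 0.1002 0.1017 0.104  0.1062] R [-0.1072 -0.105  -0.1026 -0.1009 -0.1   ]
L [0.099  0.1    0.1015 0.1041 0.1063] R [-0.1072 -0.1051 -0.1025 -0.101  -0.1001]
L [0.0469 0.0534 0.0613 0.0695 0.0782] [-0.0539 -0.0258  0.0043  0.0337  0.0594]
R [-0.0813 -0.0724 -0.0642 -0.0563 -0.0498] [-0.0581 -0.0291  0.0028  0.0333  0.0596]
lid 0.1 [0.0949 0.0965 0.0987 0.1007 0.1021]
lid 0.13 [0.1026 0.1045 0.1063 0.1084 0.11  ]
lid 0.16 [0.1099 0.1119 0.1137 0.1157 0.1175]
lid 0.19 [0.1178 0.1192 0.1204 0.1215 0.1224]
lid 0.22 [0.1185 0.1199 0.1229 0.1269 0.1304]
lid 0.25 [0.1048 0.1068 0.1093 0.1194 0.1249]
lid 0.28 
[0.57682343 0.19008624 0.26243943]
```

```bash
python3 -m handwheel '[[0.03,-0.0075,0.0005,0,0,0,0],[0.03,0,0,0.03,0,0,0],[0.03,0,0,0.03,0,0,0],[0.03,0,0,0.03,0,0,0],[0.03,0,0,0.03,0,0,0],[0.03,0,0,0,0,0,0]]' 4; python3 -m handwheel '[[0.03,0,0,0.03,0,0,0],[0.03,0,0,0.03,0,0,0],[0.03,0,0,0.03,0,0,0],[0.03,0,0,0.015,0,0,0],[0.03,0,0,0.01,0,0,0],[0.03,0,0,0,0,0,0],[0.03,0,0,0,0,0,0]]' 4; python3 - <<'E'
from h import *
diff(.5766,.1825,.0205,83.3)
E
```

```text
time: 11.32
position: [0.5743, 0.1815, 0.1386]
tool_rot: [-2.347, -2.087, 0.005]
ft_force: [-0.2, -0.1, -0.3]
grip_width: 0.419
grip_force: 4.0
time: 12.2
position: [0.5761, 0.1827, 0.0257]
tool_rot: [2.347, 2.088, 0.003]
ft_force: [0.5, -0.0, 0.0]
grip_width: 0.421
grip_force: 4.0
shift mm [-0.1  0.5  5.2] turn deg [ 0.1 -0.1  0. ] t 12.2
```

```bash
python3 -m handwheel '[[0.03,0,0,0.003,0,0,0],[0.03,0,0,0.002,0,0,0],[0.03,0,0,0.001,0,0,0],[0.03,0,0,0,0,0,0]]' 4; python3 -m handwheel '[[0.04,0,0,0,0,0,0],[0.044,0,0,0,0,0,0],[0.048,0,0,0,0,0,0],[0.05,0,0,0,0,0,0],[0.05,0,0,0,0,0,0],[0.05,0,0,-0.01,0,0,0],[0.05,0,0,-0.03,0,0,0],[0.05,0,0,-0.05,0,0,0],[0.05,0,0,-0.05,0,0,0],[0.05,0,0,-0.06,0,0,0],[0.05,0,0,-0.06,0,0,0],[0.05,0,0,0,0,0,0]]'; python3 - <<'E'
from h import *
im,d,i=grab('wrist','wr3.png')
E
```

```text
time: 12.7
position: [0.5758, 0.1825, 0.0191]
tool_rot: [2.347, 2.088, 0.002]
ft_force: [0.8, -0.3, 4.1]
grip_width: 0.419
grip_force: 4.0
time: 14.2
position: [0.578, 0.1827, 0.2856]
tool_rot: [2.345, 2.085, 0.018]
ft_force: [0.8, 0.4, 0.2]
grip_width: 0.574
grip_force: 0.0
```

View pics/wr3.png

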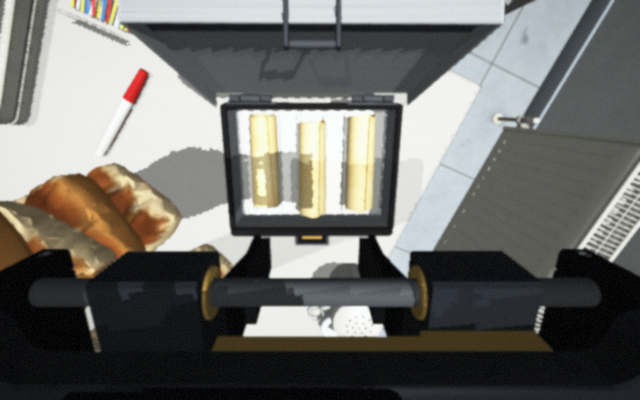

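The wafer lies in the middle cradle (u≈313, v 121–217), slightly forward of its neighbours. I'll check it numerically, along with the rear of the lid for pushing.

```bash
python3 - <<'E'
from h import *
im,d,i=load('wrist');P=cloud(d,i).reshape(-1,3);z=P[:,2]
th=np.radians(83.3);ex=np.array([np.cos(th),np.sin(th)]);ey=np.array([-ex[1],ex[0]])
rel=P[:,:2]-[.5773,.1884];a=rel@ex;b=rel@ey
f=lambda v:np.percentile(v,[2,50,98]).round(4)
for nm,c in(('L',.064),('M',0),('R',-.064)):
    k=(abs(b-c)<.025)&(abs(a)<.075)&(z>.034)&(z<.055); print(nm,f(b[k]),f(a[k]),f(z[k]))
m=(z>.062)&(z<.07)&(abs(a)<.05);print('rim',f(b[m&(b>.09)&(b<.115)]),f(b[m&(b<-.09)&(b>-.115)]))
m=(z>.062)&(z<.07)&(abs(b)<.08)&(abs(b)>.04);print('rim a',f(a[m&(a>.05)&(a<.09)]),f(a[m&(a<-.05)&(a>-.09)]))
k=(z>.08)&(a>.07)&(a<.25)&(abs(b)<.13)
print('lid top',f(z[k]),z[k].max(),'b',b[k].min(),b[k].max()); kk=k&(z>z[k].max()-.03);print(f(a[kk]),f(b[kk]))
for A in np.arange(.09,.17,.01):
    q=k&(a>A)&(a<A+.01)&(abs(b)<.02); print(A.round(2),q.sum(),f(z[q]) if q.any() else '')
q=ex*.21;print('behind pt',[.5773,.1884]+q)
diff(.5773,.1884,.4,83.3)
E
```

```text
L [0.0461 0.0614 0.0796] [-0.0537  0.0061  0.0616] [0.0352 0.0441 0.0478]
M [-0.0179 -0.0006  0.0159] [-0.0655 -0.0034  0.055 ] [0.0352 0.0447 0.0486]
R [-0.0819 -0.0635 -0.0483] [-0.0579  0.0036  0.0626] [0.0352 0.0452 0.049 ]
rim [0.0993 0.1002 0.1071] [-0.1071 -0.1001 -0.0993]
rim a [0.0724 0.0724 0.0752] [-0.0757 -0.0753 -0.0748]
lid top [0.0897 0.2054 0.4496] 0.4496298641300655 b -0.11128338273071985 0.11127882924744185
[0.0734 0.0734 0.0734] [0.0011 0.0011 0.0011]
0.09 419 [0.0819 0.0997 0.1141]
0.1 1159 [0.117  0.1493 0.2551]
0.11 1077 [0.1552 0.1763 0.2545]
0.12 2071 [0.1998 0.2476 0.2516]
0.13 333 [0.2453 0.2468 0.2494]
0.14 0 
0.15 0 
0.16 0 
0.17 0 
behind pt [0.60180085 0.39696584]
shift mm [   6.4    0.7 -117.9] turn deg [ 0.3 -0.2 -0. ] t 14.25
```

Middle wafer at (-5, -1) mm from the centre: step 1 is good. Next I go over the lid to its rear side, fingers shut, off the handle.

```bash
python3 -m handwheel '[[0.02,0,0,-0.05,0,0,0],[0.0,0,0,-0.05,0,0,0],[0.0,0,0,-0.025,0,0,0],[0.0,0.04,-0.012,0,0,0,0],[0.0,0.042,-0.012,0,0,0,0],[0.0,0.042,-0.012,0,0,0,0],[0.0,0.042,-0.012,0,0,0,0],[0.0,0.042,-0.012,0,0,0,0],[0.0,0,0,0,0,0,0]]' 4; python3 - <<'E'
from h import *
th=np.radians(83.3);ex=np.array([np.cos(th),np.sin(th)]);ey=np.array([-ex[1],ex[0]])
p=np.array([.5773,.1884])+.2*ex+.06*ey
diff(*p,.215,83.3)
im,d,i=grab('scene','sc2.png')
cv2.imwrite('pics/sc2c.png',cv2.resize(im[60:310,300:620],None,fx=2,fy=2))
E
```

```text
time: 15.38
position: [0.537, 0.4007, 0.4002]
tool_rot: [-2.338, -2.095, 0.007]
ft_force: [0.7, 0.2, -0.6]
grip_width: 0.004
grip_force: 0.0
shift mm [ -5.8   5.6 185.2] turn deg [-0.3  0.1  0.4] t 15.375
```

View pics/sc2c.png

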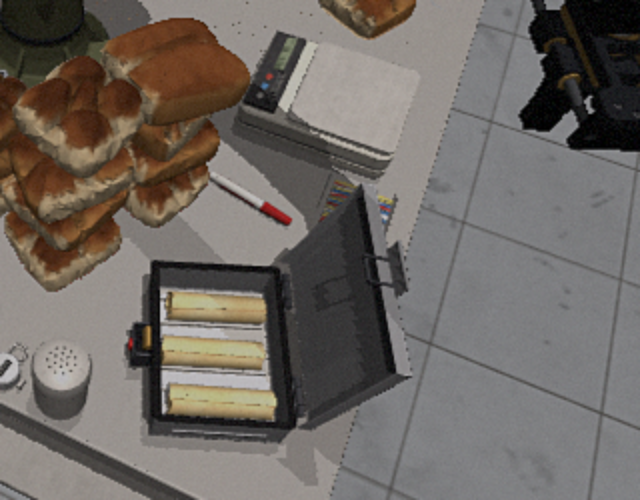

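All three wafers lie in the box (215,305), (215,350), (220,400). The lip is centred on the lid's top edge at (385,265), so pushing off-centre is clear of it.

```bash
python3 -m handwheel '[[0.0,0,0.004,0.04,0,0,0],[0.0,0,0,0.05,0,0,0],[0.0,0,0,0.05,0,0,0],[0.0,0,0,0.045,0,0,0],[0.0,-0.015,0,0,0,0,0],[0.0,-0.015,0,0,0,0,0],[0.0,0,0,0,0,0,0]]' 4; python3 -m handwheel '[[0,-0.008,0,0,0,0,0],[0,-0.006,0,0,0,0,0],[0,-0.005,0,0,0,0,0],[0,-0.004,0,0,0,0,0]]';python3 -m handwheel '[[0,-0.004,0,0,0,0,0],[0,-0.004,0,0,0,0,0],[0,-0.004,0,0,0,0,0]]'
```

```text
time: 16.3
position: [0.5425, 0.3634, 0.222]
tool_rot: [2.35, 2.083, 0.007]
ft_force: [0.1, -0.1, 1.2]
grip_width: 0.001
grip_force: 0.0
time: 16.8
position: [0.5375, 0.3426, 0.2186]
tool_rot: [-2.347, -2.088, -0.0]
ft_force: [0.0, 0.1, -0.9]
grip_width: 0.007
grip_force: 0.0
time: 17.18
position: [0.5362, 0.331, 0.2187]
tool_rot: [-2.347, -2.089, -0.001]
ft_force: [-0.6, 1.5, 1.9]
grip_width: 0.007
grip_force: 0.7
```

```bash
python3 -m handwheel '[[0,-0.004,0,0,0,0,0],[0,-0.004,0,0,0,0,0],[0,-0.004,0,0,0,0,0]]';python3 -m handwheel '[[0,-0.004,0,0,0,0,0],[0,-0.004,0,0,0,0,0],[0,-0.004,0,0,0,0,0],[0,-0.004,0,0,0,0,0]]';python3 -m handwheel '[[0,-0.004,0,0,0,0,0],[0,-0.004,0,0,0,0,0],[0,-0.004,0,0,0,0,0],[0,-0.004,0,0,0,0,0]]'
```

```text
time: 17.55
position: [0.5348, 0.3186, 0.2185]
tool_rot: [2.347, 2.088, -0.0]
ft_force: [0.2, 0.8, 1.9]
grip_width: 0.006
grip_force: 0.5
time: 18.05
position: [0.5329, 0.3028, 0.2186]
tool_rot: [2.347, 2.088, -0.0]
ft_force: [-0.5, 0.7, 0.1]
grip_width: 0.005
grip_force: 0.4
time: 18.55
position: [0.5311, 0.2869, 0.2186]
tool_rot: [2.347, 2.088, 0.0]
ft_force: [-0.0, 0.8, 1.1]
grip_width: 0.004
grip_force: 0.3
```

```bash
python3 -m handwheel '[[0,-0.004,0,0,0,0,0],[0,-0.004,0,0,0,0,0],[0,-0.004,0,0,0,0,0],[0,-0.004,0,0,0,0,0],[0,0,0,0,0,0,0],[0,0,0,0,0,0,0]]';python3 - <<'E'
from h import *
im,d,i=grab('scene','sc3.png');P=cloud(d,i).reshape(-1,3);z=P[:,2]
th=np.radians(83.3);ex=np.array([np.cos(th),np.sin(th)]);ey=np.array([-ex[1],ex[0]])
rel=P[:,:2]-[.5773,.1884];a=rel@ex;b=rel@ey
for lo in np.arange(.08,.28,.02):
    k=(z>lo)&(z<lo+.02)&(a<.2)&(a>-.12)&(b<-.05)&(b>-.105);print(lo.round(2),k.sum(),np.median(a[k]).round(4) if k.any() else '')
E
```

```text
time: 19.3
position: [0.5293, 0.2713, 0.2187]
tool_rot: [2.347, 2.088, 0.0]
ft_force: [-0.5, 0.0, -0.0]
grip_width: 0.003
grip_force: 0.0
0.08 7 0.0862
0.1 8 0.0806
0.12 6 0.0758
0.14 1 0.0746
0.16 0 
0.18 0 
0.2 0 
0.22 0 
0.24 240 0.0465
0.26 0
```

Contact force is zero and the lid is at about 1.33 rad, so it's leaving the fingers. I'll back off and wait.

```bash
python3 -m handwheel '[[0,0.03,0,0,0,0,0],[0,0.03,0,0,0,0,0],[0,0,0,0,0,0,0],[0,0,0,0,0,0,0]]';cat > lid.py <<'E'
from h import *
import sys
im,d,i=grab('scene');P=cloud(d,i).reshape(-1,3);z=P[:,2]
th=np.radians(83.3);ex=np.array([np.cos(th),np.sin(th)]);ey=np.array([-ex[1],ex[0]])
rel=P[:,:2]-[.5773,.1884];a=rel@ex;b=rel@ey
k=(abs(b)<.09)&(a<.06)&(a>-.08)&(z>.06)&(z<.3)&((b<-.03)|(b>.03))
c=np.polyfit(a[k],z[k],1);print(k.sum(),'lid angle',np.arctan(-c[0]).round(4),'z at mid',np.polyval(c,0).round(4),'resid',np.std(z[k]-np.polyval(c,a[k])).round(4))
E
python3 lid.py
```

```text
time: 19.85
position: [0.5364, 0.3301, 0.2183]
tool_rot: [2.347, 2.087, -0.001]
ft_force: [0.6, -0.2, -0.7]
grip_width: 0.006
grip_force: 0.0
517 lid angle -0.9746 z at mid 0.1884 resid 0.0055
```

```bash
python3 -m handwheel '[[0,0.01,0,-0.03,0,0,0],[0,0,0,-0.05,0,0,0],[0,0,0,-0.05,0,0,0],[0,0,0,-0.05,0,0,0],[0,0,0,0,0,0,0],[0,0,0,0,0,0,0],[0,0,0,0,0,0,0],[0,0,0,0,0,0,0],[0,0,0,0,0,0,0],[0,0,0,0,0,0,0],[0,0,0,0,0,0,0],[0,0,0,0,0,0,0]]';python3 lid.py;python3 -m handwheel '[[0,0,0,0,0,0,0],[0,0,0,0,0,0,0],[0,0,0,0,0,0,0],[0,0,0,0,0,0,0],[0,0,0,0,0,0,0],[0,0,0,0,0,0,0],[0,0,0,0,0,0,0],[0,0,0,0,0,0,0],[0,0,0,0,0,0,0]]';python3 lid.py
```

```text
time: 21.4
position: [0.5374, 0.3409, 0.3986]
tool_rot: [-2.347, -2.088, -0.0]
ft_force: [0.7, 0.0, -0.1]
grip_width: 0.002
grip_force: 0.0
2243 lid angle 0.4588 z at mid 0.1457 resid 0.0235
time: 22.58
position: [0.5374, 0.3409, 0.3986]
tool_rot: [-2.347, -2.088, -0.0]
ft_force: [0.6, -0.4, -0.9]
grip_width: -0.002
grip_force: 0.0
2626 lid angle 0.0431 z at mid 0.084 resid 0.0015
```

The lid rests at about 0.043 rad on its seal. Now to the lip.

```bash
python3 - <<'E'
from h import *
th=np.radians(83.3);ex=np.array([np.cos(th),np.sin(th)]);ey=np.array([-ex[1],ex[0]])
im,d,i=load('scene');P=cloud(d,i).reshape(-1,3);z=P[:,2];rel=P[:,:2]-[.5773,.1884];a=rel@ex;b=rel@ey
for A in np.arange(-.125,-.07,.005):
    k=(a>A)&(a<A+.005)&(z>.05)&(z<.12)&(abs(b)<.05); print(A.round(3),k.sum(),np.percentile(b[k],[3,97]).round(3),np.median(z[k]).round(4)) if k.sum()>2 else 0
p=np.array([.5773,.1884])-.1015*ex
diff(*p,.11,83.3)
E
```

```text
-0.12 18 [-0.016  0.027] 0.088
-0.115 47 [-0.027  0.027] 0.0881
-0.11 47 [-0.026  0.026] 0.0876
-0.105 47 [-0.025  0.025] 0.0868
-0.1 64 [-0.044  0.044] 0.0866
-0.095 77 [-0.047  0.046] 0.0871
-0.09 74 [-0.046  0.045] 0.0867
-0.085 75 [-0.047  0.044] 0.0869
-0.08 80 [-0.048  0.047] 0.0866
-0.075 84 [-0.047  0.046] 0.0871
shift mm [-248.3   57.3  288.6] turn deg [ 0. -0.  0.] t 22.625
```

```bash
python3 -m handwheel '[[0,-0.05,0.0115,0,0,0,0],[0,-0.05,0.0115,0,0,0,0],[0,-0.05,0.0115,0,0,0,0],[0,-0.05,0.0115,0,0,0,0],[0,-0.051,0.0115,0,0,0,0],[0,0,0,0.05,0,0,0],[0,0,0,0.06,0,0,0],[0,0,0,0.06,0,0,0],[0,0,0,0.05,0,0,0],[0,0,0,0.04,0,0,0],[0,0,0,0.02,0,0,0],[0,0,0,0,0,0,0]]';python3 -m handwheel '[[0,0,0,0,0,0,0],[0,0,0,0,0,0,0]]';python3 - <<'E'
from h import *
th=np.radians(83.3);ex=np.array([np.cos(th),np.sin(th)])
p=np.array([.5773,.1884])-.1045*ex
diff(*p,.088,83.3)
E
```

```text
time: 24.12
position: [0.564, 0.0846, 0.117]
tool_rot: [-2.346, -2.087, 0.005]
ft_force: [0.4, -0.7, 1.1]
grip_width: 0.01
grip_force: 0.0
time: 24.38
position: [0.5663, 0.0851, 0.1201]
tool_rot: [2.346, 2.088, 0.004]
ft_force: [0.0, -0.2, 0.2]
grip_width: 0.004
grip_force: 0.0
shift mm [-0.7 -1.2 32.1] turn deg [ 0.1 -0.1  0. ] t 24.375
```

```bash
python3 -m handwheel '[[0,0,0,0.015,0,0,0],[0,0,0,0.01,0,0,0],[0,0,0,0.003,0,0,0],[0,0,0,0,0,0,0]]';for k in 1; do :; done; python3 -m handwheel '[[0,0,0,0.003,0,0,0],[0,0,0,0,0,0,0]]';python3 -m handwheel '[[0,0,0,0.002,0,0,0],[0,0,0,0,0,0,0]]';python3 -m handwheel '[[0,0,0,0.001,0,0,0],[0,0,0,0,0,0,0]]'
```

```text
time: 24.88
position: [0.565, 0.0848, 0.0902]
tool_rot: [-2.347, -2.088, 0.001]
ft_force: [-1.5, -0.3, -0.4]
grip_width: 0.008
grip_force: 0.0
time: 25.12
position: [0.5657, 0.0848, 0.088]
tool_rot: [2.347, 2.088, 0.001]
ft_force: [0.1, -0.3, 2.3]
grip_width: 0.007
grip_force: 1.2
time: 25.38
position: [0.5657, 0.0847, 0.086]
tool_rot: [2.347, 2.088, 0.001]
ft_force: [-0.5, -0.7, 4.2]
grip_width: 0.007
grip_force: 2.1
time: 25.62
position: [0.5657, 0.0846, 0.085]
tool_rot: [2.347, 2.088, 0.001]
ft_force: [-1.9, -1.1, 5.6]
grip_width: 0.003
grip_force: 2.5
```

```bash
python3 -m handwheel '[[0,0,0,0.001,0,0,0],[0,0,0,0,0,0,0]]';python3 -m handwheel '[[0,0,0,0.0006,0,0,0],[0,0,0,0,0,0,0]]';python3 -m handwheel '[[0,0,0,0.0006,0,0,0],[0,0,0,0,0,0,0]]'
```

```text
time: 25.88
position: [0.5657, 0.0846, 0.0841]
tool_rot: [2.347, 2.088, 0.001]
ft_force: [-0.9, -0.9, 6.0]
grip_width: 0.006
grip_force: 2.9
time: 26.12
position: [0.5657, 0.0845, 0.0836]
tool_rot: [2.347, 2.088, 0.001]
ft_force: [-1.5, -2.2, 7.1]
grip_width: 0.003
grip_force: 3.2
time: 26.38
position: [0.5657, 0.0845, 0.083]
tool_rot: [2.347, 2.088, 0.001]
ft_force: [-1.8, -1.9, 6.3]
grip_width: 0.005
grip_force: 3.4
```

```bash
python3 -m handwheel '[[0,0,0,0.0005,0,0,0],[0,0,0,0,0,0,0]]';python3 -m handwheel '[[0,0,0,0.0005,0,0,0],[0,0,0,0,0,0,0]]';python3 -m handwheel '[[0,0,0,0.0005,0,0,0],[0,0,0,0,0,0,0]]'
```

```text
time: 26.62
position: [0.5657, 0.0845, 0.0826]
tool_rot: [2.347, 2.088, 0.001]
ft_force: [-2.4, -2.4, 7.7]
grip_width: 0.005
grip_force: 3.6
time: 26.88
position: [0.5657, 0.0845, 0.0821]
tool_rot: [2.347, 2.088, 0.001]
ft_force: [-1.1, -0.6, 6.9]
grip_width: 0.002
grip_force: 3.7
time: 27.12
position: [0.5657, 0.0845, 0.0817]
tool_rot: [2.347, 2.088, 0.001]
ft_force: [-1.4, -1.0, 9.2]
grip_width: 0.007
grip_force: 3.8
```

```bash
python3 -m handwheel '[[0,0,0,0.0005,0,0,0],[0,0,0,0,0,0,0]]';python3 -m handwheel '[[0,0,0,0.0005,0,0,0],[0,0,0,0,0,0,0]]';python3 -m handwheel '[[0,0,0,0.0005,0,0,0],[0,0,0,0,0,0,0]]'
```

```text
time: 27.38
position: [0.5657, 0.0844, 0.0812]
tool_rot: [2.347, 2.088, 0.001]
ft_force: [-0.9, -2.1, 7.2]
grip_width: 0.015
grip_force: 3.9
time: 27.62
position: [0.5657, 0.0844, 0.0807]
tool_rot: [2.347, 2.087, 0.001]
ft_force: [-1.9, -1.3, 8.0]
grip_width: 0.012
grip_force: 4.0
time: 27.88
position: [0.5657, 0.0844, 0.0803]
tool_rot: [2.347, 2.087, 0.001]
ft_force: [-2.3, -2.2, 9.1]
grip_width: 0.003
grip_force: 4.2
```

```bash
python3 -m handwheel '[[0,0,0,0.0005,0,0,0],[0,0,0,0,0,0,0]]';python3 -m handwheel '[[0,0,0,0.0005,0,0,0],[0,0,0,0,0,0,0]]';python3 -m handwheel '[[0,0,0,0.0005,0,0,0],[0,0,0,0,0,0,0]]'
```

```text
time: 28.12
position: [0.5657, 0.0843, 0.0799]
tool_rot: [2.347, 2.087, 0.001]
ft_force: [-2.2, -1.3, 9.4]
grip_width: 0.005
grip_force: 4.5
time: 28.38
position: [0.5657, 0.0844, 0.0795]
tool_rot: [2.347, 2.087, 0.001]
ft_force: [-3.8, -2.1, 10.4]
grip_width: 0.004
grip_force: 4.7
time: 28.62
position: [0.5657, 0.0843, 0.079]
tool_rot: [2.347, 2.087, 0.001]
ft_force: [-2.4, -2.4, 9.6]
grip_width: 0.008
grip_force: 4.9
```

```bash
python3 -m handwheel '[[0,0,0,-0.002,0,0,0],[0,0,0,0,0,0,0]]';python3 -m handwheel '[[0,0,0,-0.0015,0,0,0],[0,0,0,0,0,0,0]]'
```

```text
time: 28.88
position: [0.5657, 0.0845, 0.0804]
tool_rot: [2.347, 2.087, 0.001]
ft_force: [-1.1, -1.8, 7.0]
grip_width: 0.009
grip_force: 3.4
time: 29.12
position: [0.565, 0.0853, 0.0809]
tool_rot: [-2.346, -2.088, 0.0]
ft_force: [-0.2, 0.4, 0.9]
grip_width: 0.004
grip_force: 0.4
```

Force vanishes well below the seal-rest height, which suggests the lock holds. I'll retreat and check.

```bash
python3 -m handwheel '[[0,0,0,-0.005,0,0,0],[0,0,0,-0.02,0,0,0],[0,0,0,-0.05,0,0,0],[0,0,0,-0.06,0,0,0],[0,0,0,-0.06,0,0,0],[0,0,0,0,0,0,0],[0,0,0,0,0,0,0],[0,0,0,0,0,0,0]]';python3 - <<'E'
from h import *
th=np.radians(83.3);ex=np.array([np.cos(th),np.sin(th)]);ey=np.array([-ex[1],ex[0]])
for n in('top','scene'):
    im,d,i=grab(n,n+'9.png');P=cloud(d,i).reshape(-1,3);z=P[:,2];rel=P[:,:2]-[.5773,.1884];a=rel@ex;b=rel@ey
    k=(abs(b)<.1)&(a<.07)&(a>-.08)&(z>.06)&(z<.11);c=np.polyfit(a[k],z[k],1);k2=(abs(b)<.025)&(a<-.1)&(a>-.118)&(z>.06)&(z<.11)
    print(n,k.sum(),'angle',-c[0],'resid',np.std(z[k]-np.polyval(c,a[k])),'lip z',np.median(z[k2]),k2.sum())
im,d,i=load('scene');cv2.imwrite('pics/end.png',cv2.resize(im[140:320,190:520],None,fx=2.2,fy=2.2))
E
```

```text
time: 30.12
position: [0.5643, 0.0849, 0.2745]
tool_rot: [-2.346, -2.088, 0.004]
ft_force: [-0.3, -0.4, -0.7]
grip_width: 0.007
grip_force: 0.0
top 475 angle 0.02616791911234576 resid 0.002816727775962507 lip z 0.08171908014646057 11
scene 4316 angle 0.0009761285532747162 resid 0.0015179157246790742 lip z 0.07913695221395417 130
```

View pics/end.png

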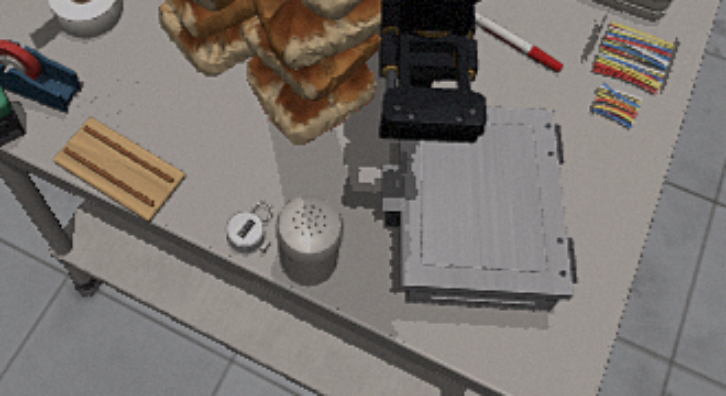

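The lid lies flat at about 0.001 rad with nothing touching it (lip at 79 mm, against 88 mm on the seal), so it is locked; the bystanders have not moved. Handing in.

```bash
python3 -c "
from bench import ctrl
print(ctrl.close_job())"
```

```text
the job is handed in; nothing more can be done
None
```

I handed the job in at about 30 s: the wafer roll is in the middle cradle, the lid dropped by itself onto its seal, and a press of about 10 N locked it; the verdict was not shown to me.

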